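# Close the strainer pot and open its valve

### The arm

A 7-joint arm with a two-finger parallel gripper is mounted at the origin on the work surface. World frame = base frame: x ahead of the robot, y to its left, z up, the work surface at z = 0. Lengths are in m, angles in rad, forces in N, time in s.
With the tool pointing down it reaches from about 0.4 to 0.85 m from the base axis. Payload 4.4 kg.
Tool frame: the origin (TCP) lies at the very end of the fingers, on their centre line; the grasp point (between the pads) lies 19 mm behind it; z points along the fingers, y is the line along which they close (so a half turn about z gives the same grasp; the last joint's range is limited). The gripper opens to 94 mm and grips with 3 to 60 N. Pads are 16 mm wide; open, the fingers measure 119 mm over their backs; the gripper's body (75 mm by 177 mm) begins 78 mm behind the grasp point.
Start: joints at [1.057, 0.628, 0.038, 1.517, -0.027, 0.996, -0.02], TCP at [0.281, -0.586, 0.166] pointing down, gripper open.
Joint ranges: [-3.06, 3.06], [-0.37, 2.12], [-1.25, 1.32], [0.18, 2.47], [-1.1, 4.24], [0.23, 1.98], [-2.94, 2.94]. Speed limits (rad/s): [2.57, 2.57, 3.14, 3.14, 3.14, 3.14, 3.14].

### API

Orientations are given as a unit quaternion [w, x, y, z].
In Python, from cell import state, snapshot, camera_info, job_done gives the robot as it stands. The module is installed in compiled form; this text tells all that it offers.
- The arm moves only by the tool apply_moves, never from a script. Its arguments are lists of equal length, an entry for each row: "xyz": the shift along the tool's x, y, z in mm, a list of three; "twist": the turn, a rotation vector about the tool's x, y, z in rad, a list of three; "gripper": the opening, from 0 (shut) to 1 (fully open). A call has 1 to 8 rows; each row shifts and turns the commanded pose from where the row before left it, along the tool's axes as they then stand; what a row does not reach is not made up. A row lasts 1/8 s, in which the tool goes at most 62.5 mm and 10.7 degrees, less where a joint would pass 70% of its speed; a pose out of reach is approached as far as the arm can. A call with a gripper value outside its range is refused whole. The fingers move at their own pace and stop on an object; "grip_force" is the grip in N (left out, the last holds). Time passes only in rows, so rows that do not move let the fingers close. It gives the time, the measured TCP pose, the force, the opening and the grip force at its end, in the units of the state.
- state(): the state, without advancing time (a new reading comes with each control period).
- snapshot(name): name is "scene" or "top" or "wrist"; returns the picture (384x512x3 uint8, red, green, blue); there is no depth.
- camera_info(name): a dict with "vfov" (degrees; the focal length in pixels is half the picture's height over the tangent of half this angle, whatever the lens; pixels are square), "cx", "cy" (the principal point, pixels), "xyz" and "attitude" of the camera in the world; the wrist camera has in their place "hand_eye" (4x4, takes a point from camera to tool coordinates, whose origin is the TCP and whose axes are the flange's). Camera axes: x right, y down, z forward; pixel columns grow to the right and rows downward; lengths in m; the calibration is good to about 2 mm. A picture is of the moment at which its call begins: read the wrist's pose just before it. camera_info takes no time and is no camera call.
- job_done(): hands the job in; it is judged then, once.
The state is a dict: "time": time; "joints": joint angles; "joint_vel": joint speeds; "joint_efforts": joint torques, N m; "tool_pos": TCP position; "eef_rot": TCP orientation; "force": force on the tool from outside, world axes, zero at the start; "wrist_torque": the same for the moment, N m; "gripper_width": opening from 0.0 (shut) to 1.0 (fully open); "grasp_force": force on a finger pad.
Only numpy, scipy, OpenCV 4.12 (cv2) and the standard library are available. Lean on these libraries where they do the work, as an engineer would, in place of code of your own. Each camera call takes 0.05 s, during which the arm holds its last target. There are 200 camera calls.

### The job

The strainer pot on the counter has been cleaned and its three-eared lid is only resting on the neck. Without lifting the lid, turn it backwards (anticlockwise seen from above) until its thread drops into place, then screw it down clockwise until it is fully home against its stop; only then open the inlet valve all the way, so that its lever lies in line with the pipe. Leave the other things on the counter where they are.

Things in the scene. Friction and masses are not known exactly. Their poses are not given: they have to be found in the camera images.
- pot: Grey cast in-line strainer pot, bolted down: 150 mm square foot, round body 124 mm across, a neck on top with its rim 128 mm above the counter. Origin on the pot's upright axis at counter level, z up. A pipe runs along its y axis: outlet at +y, inlet with the valve at -y. Three upright ribs cast on the body, at 0, 120 and 240 degrees anticlockwise from +x, mark where the lid's ears stand when it is home.
- rim (a point): Centre of the pot's mouth, level with the rim, 128 mm above the counter. Round the neck run three equal thread grooves, 120 degrees apart, each from a mouth open at the rim clockwise and downwards to a stop rib. The ribs stand 5 mm proud of the rim, so a lid resting on the rim is stopped by them if turned clockwise and cannot fall in that way.
- groove_mouth (a point): Middle of one groove's open mouth, at rim level, at 94 degrees anticlockwise from the pot's +x; the others are at 214 and 334. A lug has about 6 degrees of play either way in it. A lid turned anticlockwise on the rim falls in here, comes up against the back of the next stop rib, and can then be screwed clockwise through 94 degrees to home.
- lid: Round black plastic lid, 117 mm across, 35 mm high, about 0.36 kg, loose, with three ears at 0, 120 and 240 degrees from its x axis. Origin on its axis at the skirt's lower edge, z up. Origin height above the counter: 122 mm resting unengaged on the rim, 110 mm dropped into the groove mouths, 105 mm screwed home. It starts resting, 12 to 57 degrees anticlockwise of a home direction.
- ear (a point): Middle of the ear on the lid's x axis, 80 mm from the lid's axis, 22 mm above its origin. Each ear is straight, 22 mm wide, 16 mm thick (14 to 30 mm above the lid's origin), and sticks out from the round side to 98 mm from the axis; below it is free down to 95 mm above the counter or lower. A few newtons at an ear turn the lid; closed finger-tips can push it round.
- lug (a point): Underside of the thread lug inside the skirt under the x-axis ear, 50 mm from the lid's axis, 6 mm above its origin, 12 mm wide. Each ear has one. It slides on the rim, or in a groove. Should the lid fall unevenly and hang tilted with a lug still caught on the rim, a little more backward turn, or a light press down on the high ear, lets it drop level.
- valve_body (a point): Centre of the brass ball valve, 44 mm wide, on the 34 mm steel inlet pipe, 55 mm above the counter, 165 mm from the pot's axis along the pot's -y. The inlet pipe turns down into the counter 298 mm from the axis, the outlet 140 mm from it on the other side.
- lever_pivot (a point): The upright pivot of the valve's lever, at the lever's mid-height, 99 mm above the counter, on the pot's y axis 165 mm from the pot's axis on the -y side.
- lever_grip (a point): Point in the middle of the lever's black plastic grip, 85 mm from the pivot and 99 mm above the counter. The grip is 24 mm wide and 18 mm high and reaches from 31 to 125 mm from the pivot; below it is free down to the pipe (top at 72 mm).
- valve (a joint): Angle of the valve's lever in rad: 0 closed (lever square across the pipe, pointing along the pot's -x), 1.571 fully open at its stop (lever above the inlet pipe, pointing away from the pot along the pot's -y). It opens anticlockwise seen from above and stays where it is left; starts between 0 and 0.2. About 2.5 N at the middle of the grip moves it.
- jar: Clear glass jar with a closed hinged steel lid, 92 mm across, 114 mm high, loose; origin under its centre. To be left alone.
- drill: Yellow cordless drill standing on its battery, 206 mm high, loose; origin under the battery. To be left alone.
- level: Aluminium spirit level, 230 mm long, 50 mm high, standing on its edge at the back of the counter; origin under its centre. To be left alone.
- mallet: Green mallet lying at the back of the counter, 66 mm high head, wooden handle, 270 mm long; origin under the head. To be left alone.
- wrench: Steel wrench, 200 mm long, lying flat between the robot and the pot. To be left alone.
- screwdriver: Screwdriver with black handle, 200 mm long, lying flat on the robot's right. To be left alone.
- seal: Old black rubber sealing ring, 112 mm across, 6 mm thick, lying flat between the robot and the pot; origin at its centre. To be left alone.

How it is judged:
By the outcome, as a careful person would: the job done as asked, in the order asked, and still so for the second after the job is handed in, with the robot touching nothing.
It also fails if it takes over 72 s, if anything falls off the work surface, if the arm or the gripper's body presses on something with over 40 N, if the wrist force passes 120 N, or if a joint passes its speed limit or range.

## Working session

There is one attempt and no reset: what is moved stays moved. The work goes in short steps, Python scripts to look and compute and a tool call to move; the robot and the scene stay as the last step left them, time stands still between calls to the robot, and variables do not carry over. Pictures are saved under pics/ and viewed, at most 10 in all, crops included, and the job is handed in when it is done.

Besides the shell and the picture viewer there is one more tool, called after ">>>" by a JSON object that holds its "method" and its "body". apply_moves: Moves the arm, as the interface text tells. Its arguments: {"type":"object","properties":{"xyz":{"type":"array"},"twist":{"type":"array"},"gripper":{"type":"array"},"grip_force":{"type":"number"}},"required":["xyz","twist","gripper"]}

```bash
mkdir -p pics; python3 - <<'E'
from cell import *
import cv2
for n in("scene","top"):
    cv2.imwrite(f"pics/{n}0.png",snapshot(n)[:,:,::-1]); print(n,camera_info(n))
print(camera_info("wrist")); s=state();print(s)
E
```

```text
scene {'vfov': 54.22159807670988, 'cx': 253.36145029215945, 'cy': 192.06414257673921, 'xyz': array([1.33765348, 0.16836598, 1.24818187]), 'attitude': array([-0.19370127,  0.63133138,  0.7158084 , -0.22697762])}
top {'vfov': 55.482321662063924, 'cx': 256.73869442275117, 'cy': 190.1876457618026, 'xyz': array([0.3110174 , 0.06151024, 1.34204658]), 'attitude': array([-0.07658594,  0.73205032, -0.67302816,  0.07259491])}
{'vfov': 64.25594794952269, 'cx': 256.9704245180206, 'cy': 193.4173977903315, 'hand_eye': array([[-5.89753356e-04, -9.72258478e-01, -2.33908326e-01,
         6.71872575e-02],
       [ 9.99999406e-01, -3.59064746e-04, -1.02881871e-03,
         1.35058735e-03],
       [ 9.16289482e-04, -2.33908794e-01,  9.72258112e-01,
        -2.19515376e-01],
       [ 0.00000000e+00,  0.00000000e+00,  0.00000000e+00,
         1.00000000e+00]])}
{'time': 0.1, 'joints': array([ 1.05719444,  0.62923307,  0.03848791,  1.51826323, -0.02698941,
        0.99630174, -0.02001289]), 'joint_vel': array([-0.00060873, -0.00145625, -0.00022102, -0.00200572, -0.00063804,
        0.00049234,  0.00017672]), 'joint_efforts': array([ 2.88392606e-03, -5.50792980e+01,  1.14746645e+00, -1.87116104e+01,
       -5.21080638e-02,  1.92312832e-02,  3.79861638e-05]), 'tool_pos': array([ 0.28115137, -0.585311  ,  0.16516179]), 'eef_rot': array([-8.16212055e-04,  9.75043033e-01,  2.22014351e-01, -2.11507093e-04]), 'force': array([-0.33866642, -0.35651778, -0.45711866]), 'wrist_torque': array([-0.01970246, -0.04596783, -0.02379788]), 'grasp_force': 0.0, 'gripper_width': 0.9984472845229169}
```

View pics/scene0.png

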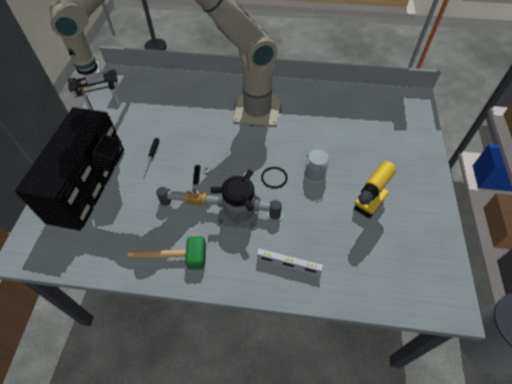

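View pics/top0.png

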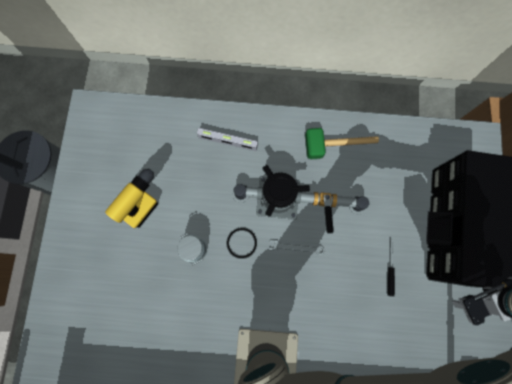

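The scene view shows the lid near (238,190), the valve near (195,199) with its lever toward the robot, and the outlet elbow near (275,210). In the top view the lid is at (281,190), the lever runs from (327,200) to (329,230), and the inlet elbow is at (361,203). I'll enlarge both.

```bash
python3 - <<'E'
import cv2,numpy as np
a=cv2.imread("pics/top0.png")[155:245,225:375]; b=cv2.imread("pics/scene0.png")[155:230,150:290]
A=cv2.resize(a,(750,450),interpolation=cv2.INTER_CUBIC);B=cv2.resize(b,(700,375),interpolation=cv2.INTER_CUBIC)
cv2.imwrite("pics/a.png",cv2.convertScaleAbs(A,alpha=1.6,beta=20));cv2.imwrite("pics/b.png",cv2.convertScaleAbs(B,alpha=1.6,beta=20))
E
```

```text
(no output)
```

View pics/a.png

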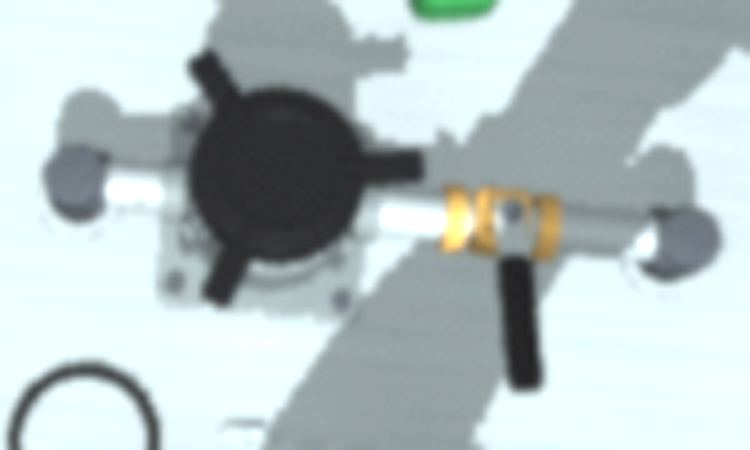

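View pics/b.png

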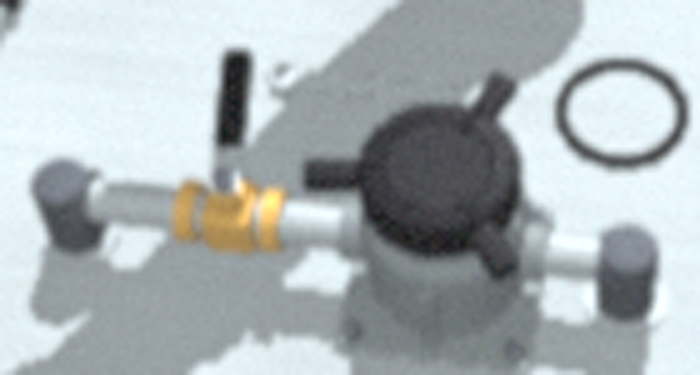

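Both crops are 5x. In the top crop the lid centre is at about (276,174), with ear ends at (420,165), (205,62) and (217,297). The lever goes from pivot (514,210) to tip (523,388). In the scene crop the lid centre is at (440,172), with ear ends at (307,174), (500,82) and (507,268). The lever goes from pivot (230,175) to tip (238,53). Next I triangulate these.

```bash
cat >h.py <<'E'
import numpy as np
from cell import *
from scipy.spatial.transform import Rotation as R
def cam(n,s=None):
    c=camera_info(n); f=192/np.tan(np.radians(c["vfov"]/2))
    if n=="wrist":
        T=np.eye(4);T[:3,:3]=R.from_quat(s["eef_rot"],scalar_first=True).as_matrix();T[:3,3]=s["tool_pos"]
        T=T@c["hand_eye"];return f,c["cx"],c["cy"],T[:3,3],T[:3,:3]
    return f,c["cx"],c["cy"],c["xyz"],R.from_quat(c["attitude"],scalar_first=True).as_matrix()
def ray(C,u,v):
    f,cx,cy,o,M=C;d=M@np.array([(u-cx)/f,(v-cy)/f,1]);return o,d/np.linalg.norm(d)
def onz(C,u,v,z):
    o,d=ray(C,u,v);return o+d*(z-o[2])/d[2]
def tri(r1,r2):
    (o1,d1),(o2,d2)=r1,r2
    t=np.linalg.lstsq(np.c_[d1,-d2],o2-o1,rcond=None)[0]
    p,q=o1+t[0]*d1,o2+t[1]*d2
    return (p+q)/2,np.linalg.norm(p-q)
E
python3 - <<'E'
from h import *
np.set_printoptions(precision=4,suppress=True)
T=cam("top");S=cam("scene")
t=lambda U,V:(225+(U+.5)/5-.5,155+(V+.5)/5-.5)
s=lambda U,V:(150+(U+.5)/5-.5,155+(V+.5)/5-.5)
P=dict(lid=((276,174),(440,172),.157),e1=((420,165),(307,174),.148),e2=((205,62),(507,268),.148),e3=((217,297),(500,82),.148),piv=((514,210),(230,175),.103),tip=((523,388),(238,53),.103),outl=((77,182),(628,245),.06),inl=((690,240),(65,180),.06))
for k,(a,b,z) in P.items():
    p,e=tri(ray(T,*t(*a)),ray(S,*s(*b)));print(k,p,round(e,4),onz(T,*t(*a),z)[:2],onz(S,*s(*b),z)[:2])
E
```

```text
lid [0.576  0.0026 0.1474] 0.0004 [0.5739 0.0029] [0.5827 0.0042]
e1 [ 0.59   -0.0925  0.1483] 0.0017 [ 0.5902 -0.0934] [ 0.5898 -0.0917]
e2 [0.6499 0.0585 0.1453] 0.0053 [0.6494 0.0559] [0.6513 0.0614]
e3 [0.4899 0.035  0.1477] 0.0007 [0.4898 0.0354] [0.4901 0.0348]
piv [ 0.5722 -0.1608  0.1107] 0.007 [ 0.5743 -0.1658] [ 0.5671 -0.1594]
tip [ 0.4519 -0.1777  0.1032] 0.0011 [ 0.4519 -0.1771] [ 0.4517 -0.1783]
outl [0.5745 0.1401 0.0744] 0.0019 [0.5775 0.14  ] [0.565  0.1407]
inl [ 0.5687 -0.2935  0.0759] 0.0036 [ 0.5722 -0.2999] [ 0.5583 -0.2979]
```

The checks hold. Lid centre is about (0.577, 0.001), its top about 0.15 m high, and the ear ends are 94–97 mm out. The pipe gives a pot yaw of about −0.8°. The lid stands at about 38° in the world, roughly 39° anticlockwise of home, and the lever is at about 0.12 rad. I'll straddle the near ear (158°) with part-open fingers and plan the approach.

```bash
cat >>h.py <<'E'
def plan(way,start=None):
    """way: list of (x,y,z,yawdeg of tool x); prints rounded rows in tool axes (tool kept pointing down)"""
    s=state()
    M=R.from_quat(s["eef_rot"],scalar_first=True).as_matrix();p=np.array(s["tool_pos"])
    if start: p=np.array(start[:3]);a=np.radians(start[3]);M=np.array([[np.cos(a),np.sin(a),0],[np.sin(a),-np.cos(a),0],[0,0,-1]])
    X=[];W=[]
    for x,y,z,yaw in way:
        a=np.radians(yaw);G=np.array([[np.cos(a),np.sin(a),0],[np.sin(a),-np.cos(a),0],[0,0,-1]])
        t=np.array([x,y,z])
        rv=R.from_matrix(M.T@G).as_rotvec()
        n=int(np.ceil(max(np.linalg.norm(t-p)/.060,np.linalg.norm(rv)/.18,1)))
        for i in range(n):
            k=n-i
            d=np.round(M.T@(t-p)/k*1000,0);w=np.round(R.from_matrix(M.T@G).as_rotvec()/k,2)
            X.append(d.astype(int).tolist());W.append((w+0.).tolist());p=p+M@d/1000;M=M@R.from_rotvec(w).as_matrix()
    for i in range(0,len(X),8):print(len(X[i:i+8]),'xyz',X[i:i+8],'twist',W[i:i+8])
    print("end",p.round(4),np.degrees(np.arctan2(M[1,0],M[0,0])).round(1))
E
python3 - <<'E'
from h import *
print(tri(ray(cam("top"),432,280),ray(cam("scene"),122,152)))
c=np.array([.577,.001]);a=np.radians(158.3);q=c+.083*np.array([np.cos(a),np.sin(a)]);print(q)
plan([(.285,-.58,.42,25.6),(*q,.30,158.3)])
E
```

```text
(array([ 0.32314339, -0.57185895, -0.0180183 ]), np.float64(0.01349084900433335))
[0.499882   0.03168898]
8 xyz [[1, -1, -51], [1, -1, -51], [1, -1, -51], [1, 0, -51], [2, -1, -51], [35, -35, 9], [41, -28, 9], [45, -21, 9]] twist [[0.0, 0.0, 0.0], [0.0, 0.0, 0.0], [0.0, 0.0, 0.0], [0.0, 0.0, 0.0], [0.0, 0.0, 0.0], [0.0, 0.0, -0.18], [0.0, 0.0, -0.18], [0.0, 0.0, -0.18]]
8 xyz [[48, -12, 9], [50, -3, 9], [50, 6, 9], [48, 14, 10], [44, 23, 9], [40, 30, 10], [33, 37, 9], [27, 42, 10]] twist [[0.0, 0.0, -0.18], [0.0, 0.0, -0.18], [0.0, 0.0, -0.18], [0.0, 0.0, -0.18], [0.0, 0.0, -0.18], [0.0, 0.0, -0.18], [0.0, 0.0, -0.17], [0.0, 0.0, -0.18]]
2 xyz [[18, 46, 9], [11, 49, 10]] twist [[0.0, 0.0, -0.17], [0.0, 0.0, -0.18]]
end [0.4995 0.0316 0.2999] 158.6
```

>>> {"method": "apply_moves", "body": {"xyz": [[1,-1,-51],[1,-1,-51],[1,-1,-51],[1,0,-51],[2,-1,-51],[35,-35,9],[41,-28,9],[45,-21,9]], "twist": [[0,0,0],[0,0,0],[0,0,0],[0,0,0],[0,0,0],[0,0,-0.18],[0,0,-0.18],[0,0,-0.18]], "gripper": [0.4,0.4,0.4,0.4,0.4,0.4,0.4,0.4], "grip_force": 20}}

```text
time: 1.1
tool_pos: [0.3345, -0.4375, 0.3933]
eef_rot: [-0.0, 0.879, 0.477, -0.0]
force: [0.7, -0.4, 0.3]
gripper_width: 0.398
grasp_force: 0.0
```

>>> {"method": "apply_moves", "body": {"xyz": [[48,-12,9],[50,-3,9],[50,6,9],[48,14,10],[44,23,9],[40,30,10],[33,37,9],[27,42,10]], "twist": [[0,0,-0.18],[0,0,-0.18],[0,0,-0.18],[0,0,-0.18],[0,0,-0.18],[0,0,-0.18],[0,0,-0.17],[0,0,-0.18]], "gripper": [0.4,0.4,0.4,0.4,0.4,0.4,0.4,0.4]}}

```text
time: 2.1
tool_pos: [0.4664, -0.0613, 0.3186]
eef_rot: [0.0, 0.352, 0.936, -0.0]
force: [0.8, 1.7, -0.4]
gripper_width: 0.399
grasp_force: 0.0
```

>>> {"method": "apply_moves", "body": {"xyz": [[18,46,9],[11,49,10],[0,0,0]], "twist": [[0,0,-0.17],[0,0,-0.18],[0,0,0]], "gripper": [0.4,0.4,0.4]}}

```text
time: 2.48
tool_pos: [0.4994, 0.0355, 0.2991]
eef_rot: [-0.001, 0.182, 0.983, 0.001]
force: [0.1, 0.2, 0.5]
gripper_width: 0.402
grasp_force: 0.0
```

```bash
python3 - <<'E'
from h import *
import cv2
s=state();print(s["tool_pos"],s["joints"].round(2),s["eef_rot"],s["force"]);im=snapshot("wrist");cv2.imwrite("pics/w1.png",im[:,:,::-1])
E
```

```text
[0.49935348 0.03547221 0.29910578] [ 0.36  0.33 -0.66  1.71  0.21  1.17  0.85] [-0.00108239  0.18200895  0.98329559  0.00116086] [0.05787021 0.17007041 0.52471772]
```

View pics/w1.png

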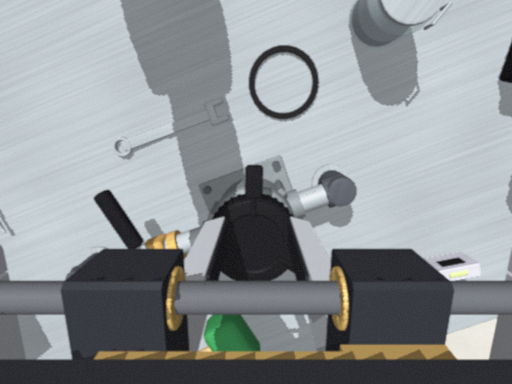

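The wrist view shows the near ear end at about (255,167), 16 px wide, with its root at (255,193), between the fingers. I'll check this against the earlier fit.

```bash
python3 - <<'E'
from h import *
s=state();C=cam("wrist",s)
for p in[(255,167),(255,193)]:print(onz(C,*p,.152))
T=cam("top");print(tri(ray(C,255,167),ray(T,225+217.5/5-.5,155+297.5/5-.5)))
def arc(r,c,angs,z,off=0):return[(c[0]+r*np.cos(np.radians(a)),c[1]+r*np.sin(np.radians(a)),z,a)for a in angs]
c=(.577,.0005)
plan(arc(.083,c,[158.5],.112))
E
```

```text
[0.4868468  0.03371653 0.152     ]
[0.51688878 0.02195612 0.152     ]
(array([0.47933246, 0.03708971, 0.21335889]), np.float64(0.001408763379338309))
4 xyz [[0, 0, 47], [0, 0, 47], [-1, -1, 47], [0, 0, 46]] twist [[0.0, 0.0, 0.0], [0.0, 0.0, 0.0], [0.0, 0.0, 0.0], [0.0, 0.0, 0.0]]
end [0.4995 0.0313 0.1123] 158.7
```

>>> {"method": "apply_moves", "body": {"xyz": [[0,0,48],[0,0,48],[-1,-1,48],[0,0,48],[0,0,0]], "twist": [[0,0,0],[0,0,0],[0,0,0],[0,0,0],[0,0,0]], "gripper": [0.4,0.4,0.4,0.4,0.4]}}

```text
time: 3.15
tool_pos: [0.4973, 0.0275, 0.1057]
eef_rot: [-0.003, 0.187, 0.982, -0.002]
force: [-0.3, -0.7, -0.3]
gripper_width: 0.398
grasp_force: 0.0
```

```bash
cat >>h.py <<'E'
def arc(r,c,angs,z):return[(c[0]+r*np.cos(np.radians(a)),c[1]+r*np.sin(np.radians(a)),z,a)for a in angs]
E
python3 - <<'E'
from h import *
s=state();print(s["tool_pos"],s["force"])
plan(arc(.083,(.577,0),158.5+np.arange(1,9)*5,.106))
E
```

```text
[0.49728155 0.02751412 0.10568916] [-0.33008663 -0.67340557 -0.28241392]
8 xyz [[-2, -4, 0], [0, -7, 0], [0, -7, 0], [-1, -7, 0], [0, -7, 0], [0, -8, 0], [0, -7, 0], [-1, -7, 0]] twist [[0.0, -0.01, -0.09], [0.0, 0.0, -0.09], [0.0, 0.0, -0.08], [0.0, 0.0, -0.09], [-0.01, 0.0, -0.09], [0.0, 0.0, -0.08], [0.0, 0.0, -0.09], [0.0, 0.0, -0.09]]
end [ 0.4984 -0.0261  0.1057] -161.5
```

>>> {"method": "apply_moves", "body": {"xyz": [[-1,-4,0],[0,-7,0],[0,-7,0],[-1,-7,0],[0,-7,0],[0,-8,0],[0,-7,0],[-1,-7,0]], "twist": [[0,0,-0.09],[0,0,-0.09],[0,0,-0.08],[0,0,-0.09],[0,0,-0.09],[0,0,-0.08],[0,0,-0.09],[0,0,-0.09]], "gripper": [0.4,0.4,0.4,0.4,0.4,0.4,0.4,0.4]}}

```text
time: 4.15
tool_pos: [0.5021, -0.0243, 0.1105]
eef_rot: [0.002, -0.163, 0.987, -0.001]
force: [-1.1, 1.7, -0.5]
gripper_width: 0.399
grasp_force: 0.8
```

```bash
python3 - <<'E'
from h import *
s=state();print(s["tool_pos"],s["force"],s["eef_rot"])
import cv2;cv2.imwrite("pics/t1.png",snapshot("top")[:,:,::-1])
plan(arc(.083,(.577,0),200+np.arange(1,9)*2.5,.106))
E
```

```text
[ 0.50205268 -0.0243334   0.11045366] [-1.06781552  1.68484427 -0.53519679] [ 1.56402982e-03 -1.62678178e-01  9.86677655e-01 -7.54668643e-04]
8 xyz [[4, -5, 4], [0, -4, 0], [0, -4, 0], [0, -3, 0], [0, -4, 0], [0, -3, 0], [-1, -4, 0], [0, -4, 0]] twist [[0.0, 0.0, -0.06], [0.0, 0.0, -0.05], [0.0, 0.0, -0.04], [0.0, 0.0, -0.05], [0.0, 0.0, -0.04], [0.0, 0.0, -0.04], [0.0, 0.0, -0.05], [0.0, 0.0, -0.04]]
end [ 0.5139 -0.0533  0.1063] -140.0
```

>>> {"method": "apply_moves", "body": {"xyz": [[3,-5,2],[0,-4,0],[0,-4,0],[0,-3,0],[0,-4,0],[0,-3,0]], "twist": [[0,0,-0.06],[0,0,-0.05],[0,0,-0.04],[0,0,-0.05],[0,0,-0.04],[0,0,-0.04]], "gripper": [0.4,0.4,0.4,0.4,0.4,0.4]}}

```text
time: 4.95
tool_pos: [0.5087, -0.0462, 0.1079]
eef_rot: [0.001, -0.297, 0.955, -0.001]
force: [-1.2, 1.3, -0.2]
gripper_width: 0.403
grasp_force: 0.0
```

>>> {"method": "apply_moves", "body": {"xyz": [[0,-3,0],[0,-3,0],[0,-2,0]], "twist": [[0,0,-0.04],[0,0,-0.04],[0,0,-0.03]], "gripper": [0.4,0.4,0.4]}}

```text
time: 5.32
tool_pos: [0.5133, -0.0526, 0.1076]
eef_rot: [0.001, -0.35, 0.937, -0.001]
force: [0.1, 0.2, 0.3]
gripper_width: 0.404
grasp_force: 0.0
```

```bash
python3 - <<'E'
from h import *
s=state();q=s["eef_rot"];p=s["tool_pos"]
print(p,s["force"],2*np.degrees(np.arctan2(q[2],q[1])),np.degrees(np.arctan2(p[1],p[0]-.577))%360,np.hypot(p[0]-.577,p[1]))
import cv2
a=snapshot("top")[155:245,225:375,::-1]; b=snapshot("scene")[155:230,150:290,::-1]
A=cv2.resize(a,(600,360),interpolation=cv2.INTER_CUBIC);B=cv2.resize(b,(448,240),interpolation=cv2.INTER_CUBIC)
I=np.zeros((600,600,3),np.uint8);I[:360]=A;I[360:,:448]=B
cv2.imwrite("pics/c2.png",cv2.convertScaleAbs(I,alpha=1.8,beta=25))
E
```

```text
[ 0.51332827 -0.05261773  0.10758508] [0.11283521 0.23979507 0.31869786] 220.93385150129643 219.57001258004902 0.08259973048177384
```

View pics/c2.png

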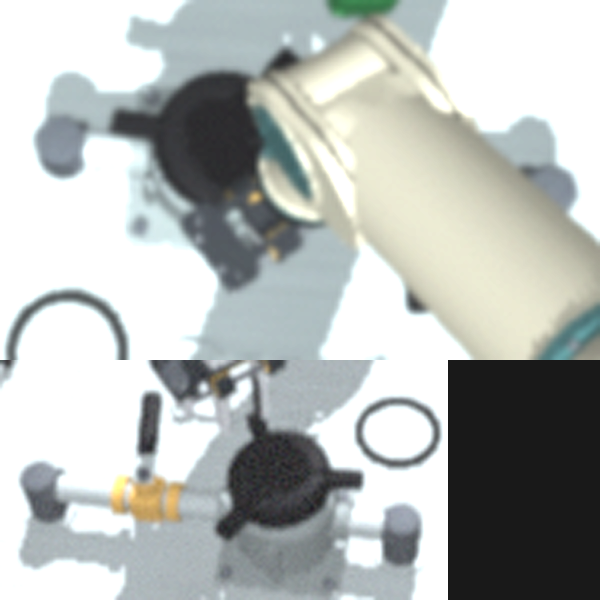

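The composite shows the lid turned, with scene ear ends at about (361,479), (226,530) and (254,418) and the top-view ear end at (116,122). I'll compute the angle and height from these.

```bash
python3 - <<'E'
from h import *
S=cam("scene");T=cam("top")
f=lambda U,V:(150+(U+.5)/3.2-.5,155+(V-360+.5)/3.2-.5)
t=lambda U,V:(225+(U+.5)/4-.5,155+(V+.5)/4-.5)
for z in(.152,.140):
  for p in[(361,479),(226,530),(254,418)]:
    q=onz(S,*f(*p),z);print(z,q[:2].round(4),(np.degrees(np.arctan2(q[1],q[0]-.577))%360).round(1),np.hypot(q[0]-.577,q[1]).round(4))
print(tri(ray(S,*f(361,479)),ray(T,*t(116,122))))
c=(.577,0);plan(arc(.083,c,[222,224],.107))
E
```

```text
0.152 [0.5807 0.0932] 87.7 0.0933
0.152 [ 0.6651 -0.044 ] 333.5 0.0984
0.152 [ 0.5106 -0.039 ] 210.4 0.077
0.14 [0.5724 0.0924] 92.8 0.0925
0.14 [ 0.6577 -0.0463] 330.2 0.093
0.14 [ 0.5016 -0.0413] 208.7 0.086
(array([0.58179477, 0.09207569, 0.1533893 ]), np.float64(0.0024847937191066483))
2 xyz [[0, -4, 0], [0, -3, 0]] twist [[0.0, 0.0, -0.02], [0.0, 0.0, -0.03]]
end [ 0.5177 -0.0575  0.107 ] -136.2
```

>>> {"method": "apply_moves", "body": {"xyz": [[0,-2,0],[0,-2,0],[0,-2,0]], "twist": [[0,0,-0.02],[0,0,-0.03],[0,0,-0.02]], "gripper": [0.4,0.4,0.4]}}

```text
time: 5.8
tool_pos: [0.5165, -0.0559, 0.106]
eef_rot: [-0.0, -0.384, 0.923, 0.0]
force: [0.4, -0.0, -0.1]
gripper_width: 0.398
grasp_force: 0.0
```

>>> {"method": "apply_moves", "body": {"xyz": [[0,-2,0],[0,-2,0]], "twist": [[0,0,-0.02],[0,0,-0.02]], "gripper": [0.4,0.4]}}

```text
time: 6.05
tool_pos: [0.5194, -0.0587, 0.1059]
eef_rot: [-0.0, -0.402, 0.916, 0.0]
force: [0.1, -0.7, 0.3]
gripper_width: 0.403
grasp_force: 0.0
```

>>> {"method": "apply_moves", "body": {"xyz": [[0,-2,0],[0,-2,0]], "twist": [[0,0,-0.02],[0,0,-0.02]], "gripper": [0.4,0.4]}}

```text
time: 6.3
tool_pos: [0.5223, -0.0614, 0.106]
eef_rot: [0.0, -0.42, 0.907, 0.0]
force: [0.4, 0.5, 0.2]
gripper_width: 0.398
grasp_force: 0.0
```

```bash
python3 - <<'E'
from h import *
s=state();q=s["eef_rot"];p=s["tool_pos"]
print(p,s["force"],2*np.degrees(np.arctan2(q[2],q[1])),np.degrees(np.arctan2(p[1],p[0]-.577))%360)
import cv2
w=snapshot("wrist")[:,:,::-1]; b=snapshot("scene")[170:230,190:290,::-1]
B=cv2.resize(b,(500,300),interpolation=cv2.INTER_CUBIC)
I=np.zeros((600,512,3),np.uint8);I[:300]=w[80:380];I[300:,:500]=B
cv2.imwrite("pics/c3.png",cv2.convertScaleAbs(I,alpha=1.8,beta=25))
E
```

```text
[ 0.52233307 -0.06139762  0.1059798 ] [0.44648835 0.50597218 0.16367808] 229.703044008728 228.3189183680275
```

View pics/c3.png

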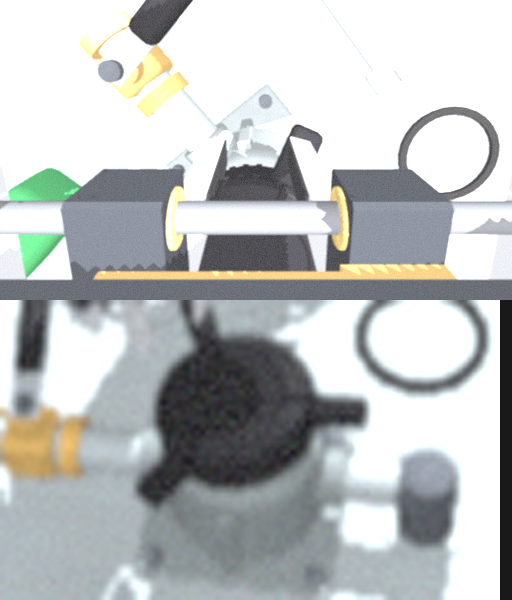

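The right finger's outer side seems to have the ear's end at about (305,135), and the lid does not look moved since the last look. I'll measure the lid's angle and height precisely by fitting its dark silhouette in the scene view, calibrating on the start picture.

```bash
cat >fit.py <<'E'
from h import *
import cv2
from scipy.optimize import minimize
K=4
def proj(C,P):
    f,cx,cy,o,M=C;q=(P-o)@M;return np.c_[f*q[:,0]/q[:,2]+cx,f*q[:,1]/q[:,2]+cy]
def mask(C,x,y,z,yaw,box):
    u0,v0,w,h=box;m=np.zeros((h*K,w*K),np.uint8)
    t=np.linspace(0,2*np.pi,60)
    parts=[np.array([[.0585*np.cos(a),.0585*np.sin(a),zz]for a in t for zz in(0,.035)])]
    for e in(0,120,240):
        b=np.array([[r,s,zz]for r in(.05,.098)for s in(-.011,.011)for zz in(.014,.030)])
        parts.append(b@R.from_euler('z',e,degrees=True).as_matrix().T)
    Q=R.from_euler('z',yaw,degrees=True).as_matrix()
    for p in parts:
        uv=(proj(C,p@Q.T+[x,y,z])-[u0-.5,v0-.5])*K-.5
        cv2.fillConvexPoly(m,cv2.convexHull(np.round(uv).astype(np.int32)),255)
    return cv2.resize(m,(w,h),interpolation=cv2.INTER_AREA)/255.
def fit(im,n,p0,free,box=(205,162,65,60),excl=None,thr=60):
    C=cam(n);u,v,w,h=box;g=im[v:v+h,u:u+w].max(2).astype(float)
    d=np.clip((thr+15-g)/30,0,1);W=np.ones_like(d)
    if excl is not None:W[excl]=0
    p0=np.array(p0,float);sc=np.array([.003,.003,.004,4.])[free]
    def cost(q):
        p=p0.copy();p[free]+=q*sc;return (W*(mask(C,*p,box)-d)**2).sum()
    best=None
    for st in [0]+list(range(-3,4)):
        x0=np.zeros(len(free));x0[-1]=st
        r=minimize(cost,x0,method="Nelder-Mead",options=dict(initial_simplex=x0+np.vstack([np.zeros(len(free)),np.eye(len(free))])))
        if best is None or r.fun<best.fun:best=r
    p=p0.copy();p[free]+=best.x*sc;return p,best.fun
E
python3 - <<'E'
from fit import *
a=cv2.imread("pics/scene0.png");b=snapshot("scene")[:,:,::-1]
print(fit(a,"scene",(.577,0,.122,38.5),[0,1,3]))
print(fit(cv2.imread("pics/top0.png"),"top",(.577,0,.122,38.5),[0,1,3],box=(255,158,60,65)))
ex=np.s_[:20,:40]
p,_=fit(a,"scene",(.577,0,.122,38.5),[0,1,3])
for z in(.122,.116,.110):print(fit(b,"scene",(p[0],p[1],z,90),[3],excl=ex))
print(fit(b,"scene",(p[0],p[1],.116,90),[0,1,2,3],excl=ex))
E
```

```text
(array([5.78048811e-01, 2.35073908e-03, 1.22000000e-01, 3.75505909e+01]), np.float64(144.8252864282968))
(array([5.77401732e-01, 2.34589314e-03, 1.22000000e-01, 3.78006269e+01]), np.float64(46.425001922337565))
(array([5.78048811e-01, 2.35073908e-03, 1.22000000e-01, 9.00625000e+01]), np.float64(180.3824951941561))
(array([5.78048811e-01, 2.35073908e-03, 1.16000000e-01, 8.82792969e+01]), np.float64(168.5023567858516))
(array([5.78048811e-01, 2.35073908e-03, 1.10000000e-01, 9.05546875e+01]), np.float64(191.7670088427528))
(array([ 5.63669959e-01, -5.41364750e-03,  9.08094870e-02,  9.10521590e+01]), np.float64(133.21868127643214))
```

```bash
python3 - <<'E'
from h import *
import cv2
w=snapshot("wrist")[190:280,190:350,::-1]; b=snapshot("scene")[165:225,200:280,::-1]
I=np.zeros((600,800,3),np.uint8)
I[:300,:533]=cv2.resize(w,(533,300),interpolation=cv2.INTER_CUBIC)
I[300:,:400]=cv2.resize(b,(400,300),interpolation=cv2.INTER_CUBIC)
I[300:,400:]=cv2.resize(cv2.imread("pics/scene0.png")[165:225,200:280],(400,300),interpolation=cv2.INTER_CUBIC)
J=(255*(I/255.)**.45).astype(np.uint8);cv2.imwrite("pics/d.png",J)
E
```

```text
(no output)
```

View pics/d.png

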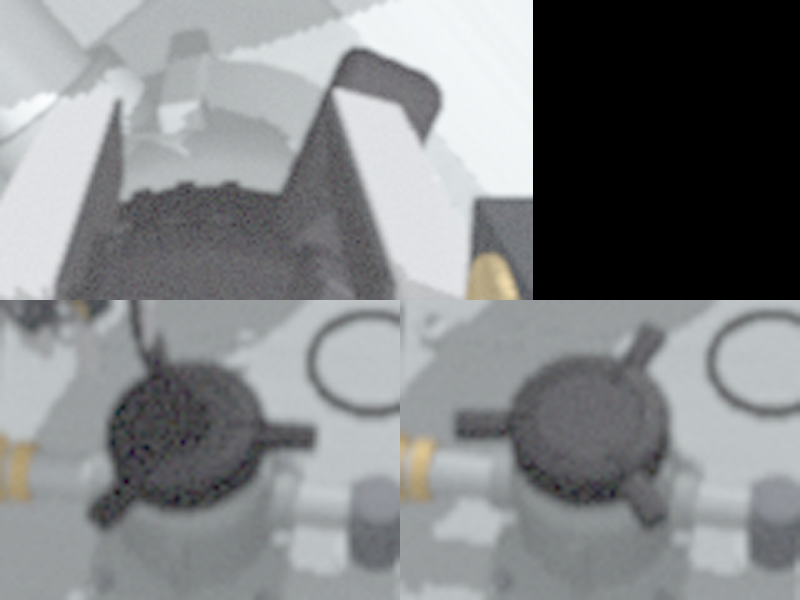

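The zoom shows the ear is still inside the gap, lying against the right finger with its end showing behind it. A pot rib is visible at (185,110). I'll keep pushing gently and watch the force for the back stop.

>>> {"method": "apply_moves", "body": {"xyz": [[0,-2,0],[0,-2,0],[0,0,0]], "twist": [[0,0,-0.02],[0,0,-0.02],[0,0,0]], "gripper": [0.4,0.4,0.4]}}

```text
time: 6.92
tool_pos: [0.5254, -0.064, 0.106]
eef_rot: [0.0, -0.438, 0.899, 0.0]
force: [-0.1, -0.1, -0.5]
gripper_width: 0.398
grasp_force: 0.0
```

>>> {"method": "apply_moves", "body": {"xyz": [[0,-2,0],[0,-2,0],[0,0,0]], "twist": [[0,0,-0.02],[0,0,-0.02],[0,0,0]], "gripper": [0.4,0.4,0.4]}}

```text
time: 7.3
tool_pos: [0.5286, -0.0664, 0.1059]
eef_rot: [0.0, -0.456, 0.89, 0.0]
force: [-0.2, 0.1, -0.3]
gripper_width: 0.401
grasp_force: 0.0
```

```bash
python3 - <<'E'
from fit import *
s=state();p=s["tool_pos"];print(s["force"],np.degrees(np.arctan2(p[1]-.0023,p[0]-.5777))%360)
ex=np.s_[:20,:40]
b=snapshot("scene")[:,:,::-1];cv2.imwrite("pics/s3.png",b)
for z in(.122,.116,.110):print(fit(b,"scene",(.5777,.0023,z,92),[3],excl=ex,thr=45),fit(cv2.imread("pics/scene0.png"),"scene",(.5777,.0023,z,38),[3],thr=45))
E
```

```text
[-0.16012578  0.05964424 -0.32017677] 234.47990968578887
(array([5.77700e-01, 2.30000e-03, 1.22000e-01, 8.95625e+01]), np.float64(101.54835063437139)) (array([5.7770e-01, 2.3000e-03, 1.2200e-01, 3.7625e+01]), np.float64(147.52849288735104))
(array([5.77700e-01, 2.30000e-03, 1.16000e-01, 8.85625e+01]), np.float64(102.79802383698576)) (array([5.7770000e-01, 2.3000000e-03, 1.1600000e-01, 3.7921875e+01]), np.float64(153.21575163398694))
(array([5.77700000e-01, 2.30000000e-03, 1.10000000e-01, 8.85078125e+01]), np.float64(129.100461361015)) (array([5.77700000e-01, 2.30000000e-03, 1.10000000e-01, 3.78671875e+01]), np.float64(195.771322568243))
```

Zero force, with the tool now well past the ear, so either the finger passed over a dropped ear or the fingertips end higher than I think. I'll overlay the projected fingertip positions on the scene view.

```bash
python3 - <<'E'
from fit import *
s=state();M=R.from_quat(s["eef_rot"],scalar_first=True).as_matrix();p=s["tool_pos"]
C=cam("scene");b=snapshot("scene")[:,:,::-1]
u0,v0,k=200,160,8
B=cv2.resize(b[v0:v0+65,u0:u0+75],None,fx=k,fy=k,interpolation=cv2.INTER_CUBIC)
B=(255*(B/255.)**.45).astype(np.uint8)
def mk(P,col):
    for q in (proj(C,P)-[u0-.5,v0-.5])*k:cv2.circle(B,tuple(int(round(x)) for x in q),3,col,-1)
for y,col in((.019,(0,0,255)),(-.019,(255,0,0))):
    mk(np.array([p+M@[0,y,-h] for h in(0,.02,.04,.06)]),col)
for z,col in((.122,(0,255,0)),(.110,(0,255,255))):
    mk(np.array([[.5777+.098*np.cos(np.radians(a)),.0023+.098*np.sin(np.radians(a)),z+.03]for a in(91,211,331)]),col)
cv2.imwrite("pics/e.png",B)
E
```

```text
(no output)
```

View pics/e.png

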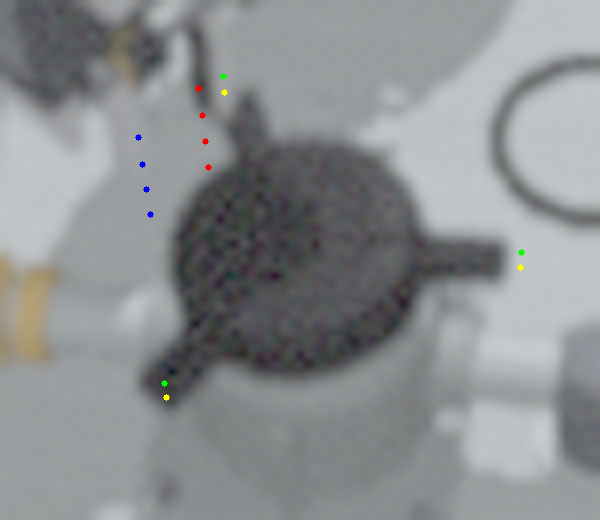

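The overlay shows the fingers end about 45 mm above the reported TCP: the red dots at h = 20 and 0 mm lie over bare background. The tips were therefore at about 0.15 m and rode over the ear once the lid dropped. I'll go back over the ear (about 209°) and work about 40 mm lower.

```bash
python3 - <<'E'
from h import *
s=state();p=s["tool_pos"]
c=(.5777,.0023)
plan([(p[0],p[1],.136,234.5)]+arc(.083,c,[209],.136)+arc(.083,c,[209],.086)+arc(.083,c,[209],.070))
E
```

```text
6 xyz [[0, 0, -30], [-3, 12, 0], [-2, 12, 0], [1, 12, 0], [0, 0, 50], [0, 0, 16]] twist [[0.0, 0.0, -0.01], [0.0, 0.0, 0.15], [0.0, 0.0, 0.15], [0.0, 0.0, 0.15], [0.0, 0.0, 0.0], [0.0, 0.0, 0.0]]
end [ 0.505  -0.0383  0.07  ] -151.0
```

>>> {"method": "apply_moves", "body": {"xyz": [[0,0,-30],[-3,12,0],[-2,12,0],[1,12,0],[0,0,10],[0,0,10],[0,0,10],[0,0,0]], "twist": [[0,0,-0.01],[0,0,0.15],[0,0,0.15],[0,0,0.15],[0,0,0],[0,0,0],[0,0,0],[0,0,0]], "gripper": [0.5,0.5,0.5,0.5,0.5,0.5,0.5,0.5]}}

```text
time: 8.4
tool_pos: [0.5043, -0.0386, 0.1047]
eef_rot: [-0.001, -0.251, 0.968, 0.001]
force: [-0.3, 0.3, -0.3]
gripper_width: 0.502
grasp_force: 0.0
```

>>> {"method": "apply_moves", "body": {"xyz": [[0,0,5],[0,0,5],[0,0,3],[0,0,0]], "twist": [[0,0,0],[0,0,0],[0,0,0],[0,0,0]], "gripper": [0.5,0.5,0.5,0.5]}}

```text
time: 8.9
tool_pos: [0.5049, -0.0383, 0.0928]
eef_rot: [-0.0, -0.25, 0.968, 0.0]
force: [-0.9, 0.1, -0.5]
gripper_width: 0.503
grasp_force: 0.0
```

>>> {"method": "apply_moves", "body": {"xyz": [[0,0,5],[0,0,5],[0,0,0]], "twist": [[0,0,0],[0,0,0],[0,0,0]], "gripper": [0.5,0.5,0.5]}}

```text
time: 9.28
tool_pos: [0.5046, -0.0384, 0.0825]
eef_rot: [-0.0, -0.25, 0.968, 0.0]
force: [-0.6, 0.1, 0.6]
gripper_width: 0.504
grasp_force: 0.0
```

>>> {"method": "apply_moves", "body": {"xyz": [[0,0,5],[0,0,5],[0,0,2],[0,0,0]], "twist": [[0,0,0],[0,0,0],[0,0,0],[0,0,0]], "gripper": [0.5,0.5,0.4,0.4]}}

```text
time: 9.78
tool_pos: [0.5049, -0.0383, 0.0708]
eef_rot: [-0.0, -0.25, 0.968, 0.0]
force: [0.6, -0.3, 0.1]
gripper_width: 0.401
grasp_force: 0.0
```

```bash
python3 - <<'E'
from h import *
s=state();print(s["tool_pos"],s["force"],s["gripper_width"])
plan(arc(.083,(.5777,.0023),209+np.arange(1,9)*2,.070))
E
```

```text
[ 0.5049104  -0.03828231  0.07079462] [ 0.55817391 -0.27259354  0.08029425] 0.40097797012577324
8 xyz [[0, -3, 1], [0, -3, 0], [-1, -3, 0], [0, -2, 0], [0, -3, 0], [0, -3, 0], [0, -3, 0], [0, -3, 0]] twist [[0.0, 0.0, -0.03], [0.0, 0.0, -0.04], [0.0, 0.0, -0.03], [0.0, 0.0, -0.04], [0.0, 0.0, -0.03], [0.0, 0.0, -0.04], [0.0, 0.0, -0.03], [0.0, 0.0, -0.04]]
end [ 0.5192 -0.0563  0.0698] -135.0
```

Now straddling low. I'll push anticlockwise, watching the force.

>>> {"method": "apply_moves", "body": {"xyz": [[0,-3,0],[0,-3,0],[-1,-3,0],[0,0,0]], "twist": [[0,0,-0.03],[0,0,-0.04],[0,0,-0.03],[0,0,0]], "gripper": [0.4,0.4,0.4,0.4]}}

```text
time: 10.28
tool_pos: [0.5101, -0.0454, 0.0709]
eef_rot: [-0.0, -0.299, 0.954, 0.0]
force: [-1.6, 0.6, 1.3]
gripper_width: 0.407
grasp_force: 0.9
```

>>> {"method": "apply_moves", "body": {"xyz": [[0,-2,0],[0,-2,0],[0,0,0]], "twist": [[0,0,-0.03],[0,0,-0.02],[0,0,0]], "gripper": [0.4,0.4,0.4]}}

```text
time: 10.65
tool_pos: [0.5134, -0.0492, 0.071]
eef_rot: [0.0, -0.322, 0.947, -0.0]
force: [-0.2, 0.3, 0.6]
gripper_width: 0.401
grasp_force: 0.0
```

>>> {"method": "apply_moves", "body": {"xyz": [[0,-2,0],[0,0,0]], "twist": [[0,0,-0.02],[0,0,0]], "gripper": [0.4,0.4]}}

```text
time: 10.9
tool_pos: [0.5143, -0.0505, 0.071]
eef_rot: [0.0, -0.332, 0.943, -0.0]
force: [-0.5, 1.3, 1.0]
gripper_width: 0.399
grasp_force: 0.2
```

>>> {"method": "apply_moves", "body": {"xyz": [[0,-2,0],[0,-2,0],[0,0,0]], "twist": [[0,0,-0.02],[0,0,-0.02],[0,0,0]], "gripper": [0.4,0.4,0.4]}}

```text
time: 11.28
tool_pos: [0.5165, -0.0536, 0.071]
eef_rot: [-0.0, -0.351, 0.937, -0.0]
force: [-1.0, 1.3, 1.4]
gripper_width: 0.395
grasp_force: 0.6
```

>>> {"method": "apply_moves", "body": {"xyz": [[0,-2,0],[0,-2,0],[0,0,0]], "twist": [[0,0,-0.02],[0,0,-0.02],[0,0,0]], "gripper": [0.4,0.4,0.4]}}

```text
time: 11.65
tool_pos: [0.518, -0.0554, 0.0708]
eef_rot: [-0.001, -0.37, 0.929, 0.001]
force: [-3.4, 4.7, 3.1]
gripper_width: 0.398
grasp_force: 2.7
```

```bash
python3 - <<'E'
from fit import *
s=state();p=s["tool_pos"];print(s["force"],np.degrees(np.arctan2(p[1]-.0023,p[0]-.5777))%360)
b=snapshot("scene")[:,:,::-1]
for z in(.122,.116,.110,.104):print(fit(b,"scene",(.5777,.0023,z,92),[3],excl=np.s_[:20,:40],thr=45))
E
```

```text
[-3.42130199  4.7464307   3.09886572] 224.0297525365784
(array([5.77700e-01, 2.30000e-03, 1.22000e-01, 9.96875e+01]), np.float64(122.9679200307574))
(array([5.777000e-01, 2.300000e-03, 1.160000e-01, 9.965625e+01]), np.float64(96.76341407151095))
(array([5.77700000e-01, 2.30000000e-03, 1.10000000e-01, 9.70546875e+01]), np.float64(103.77008842752788))
(array([5.7770e-01, 2.3000e-03, 1.0400e-01, 9.6625e+01]), np.float64(120.20284505959248))
```

The lid has met the back stop at 6 N. Its fitted yaw is about 98° and its height fits best at about 0.113 m, so it has dropped. Now I screw clockwise.

```bash
python3 - <<'E'
from h import *
print(state()["joints"].round(2))
plan(arc(.083,(.5777,.0023),224-np.arange(1,20)*5.5,.068))
E
```

```text
[ 0.57  0.71 -0.81  1.95  0.72  0.8   1.68]
8 xyz [[0, 8, 3], [-1, 8, 0], [0, 8, 0], [0, 8, 0], [-1, 8, 0], [0, 8, 0], [-1, 8, 0], [0, 8, 0]] twist [[0.0, 0.0, 0.09], [0.0, 0.0, 0.09], [0.0, 0.0, 0.1], [0.0, 0.0, 0.09], [0.0, 0.0, 0.1], [0.0, 0.0, 0.1], [0.0, 0.0, 0.09], [0.0, 0.0, 0.1]]
8 xyz [[0, 8, 0], [-1, 8, 0], [0, 8, 0], [-1, 8, 0], [0, 8, 0], [0, 8, 0], [-1, 8, 0], [0, 7, 0]] twist [[0.0, 0.0, 0.09], [0.0, 0.0, 0.1], [0.0, 0.0, 0.1], [0.0, 0.0, 0.09], [0.0, 0.0, 0.1], [0.0, 0.0, 0.09], [0.0, 0.0, 0.1], [0.0, 0.0, 0.1]]
3 xyz [[-1, 8, 0], [0, 8, 0], [0, 8, 0]] twist [[0.0, 0.0, 0.09], [0.0, 0.0, 0.1], [0.0, 0.0, 0.09]]
end [0.5364 0.0746 0.068 ] 119.7
```

>>> {"method": "apply_moves", "body": {"xyz": [[0,8,3],[-1,8,0],[0,8,0],[0,8,0],[-1,8,0]], "twist": [[0,0,0.09],[0,0,0.09],[0,0,0.1],[0,0,0.09],[0,0,0.1]], "gripper": [0.4,0.4,0.4,0.4,0.4]}}

```text
time: 12.32
tool_pos: [0.5002, -0.0237, 0.0681]
eef_rot: [0.0, -0.141, 0.99, -0.001]
force: [0.7, -2.0, -1.0]
gripper_width: 0.4
grasp_force: 1.0
```

>>> {"method": "apply_moves", "body": {"xyz": [[0,8,0],[-1,8,0],[0,8,0],[0,8,0],[-1,8,0]], "twist": [[0,0,0.1],[0,0,0.09],[0,0,0.1],[0,0,0.09],[0,0,0.1]], "gripper": [0.4,0.4,0.4,0.4,0.4]}}

```text
time: 12.95
tool_pos: [0.4975, 0.0159, 0.0678]
eef_rot: [-0.0, 0.098, 0.995, -0.001]
force: [-0.9, -2.9, -1.1]
gripper_width: 0.402
grasp_force: 1.0
```

```bash
cat >now.py <<'E'
from h import *
import sys
s=state();p=s["tool_pos"];q=s["eef_rot"];print(p,s["force"],"yaw",2*np.degrees(np.arctan2(q[2],q[1]))%360,"ang",np.degrees(np.arctan2(p[1]-.0023,p[0]-.5777))%360,np.hypot(p[1]-.0023,p[0]-.5777),s["joints"].round(2))
E
python3 now.py; python3 -c "
from h import *
plan(arc(.083,(.5777,.0023),168-np.arange(1,11)*5,.067))"
```

```text
[0.49750187 0.01586015 0.06781509] [-0.9193748  -2.87047823 -1.13640158] yaw 168.72257296126895 ang 170.40301702301406 0.08133644939018718 [ 0.27  0.61 -0.54  2.02  0.52  0.64  0.77]
8 xyz [[1, 11, 1], [0, 7, 0], [0, 7, 0], [-1, 7, 0], [0, 8, 0], [0, 7, 0], [-1, 7, 0], [0, 7, 0]] twist [[0.0, 0.0, 0.1], [0.0, 0.0, 0.09], [0.0, 0.0, 0.08], [0.0, 0.0, 0.09], [0.0, 0.0, 0.09], [0.0, 0.0, 0.09], [0.0, 0.0, 0.08], [0.0, 0.0, 0.09]]
2 xyz [[0, 8, 0], [-1, 7, 0]] twist [[0.0, 0.0, 0.09], [0.0, 0.0, 0.09]]
end [0.5391 0.0754 0.0666] 117.7
```

>>> {"method": "apply_moves", "body": {"xyz": [[1,9,1],[0,7,0],[0,7,0],[-1,7,0],[0,8,0],[0,7,0],[-1,7,0],[0,7,0]], "twist": [[0,0,0.1],[0,0,0.09],[0,0,0.08],[0,0,0.09],[0,0,0.09],[0,0,0.09],[0,0,0.08],[0,0,0.09]], "gripper": [0.4,0.4,0.4,0.4,0.4,0.4,0.4,0.4]}}

```text
time: 13.95
tool_pos: [0.5264, 0.0657, 0.0668]
eef_rot: [0.0, 0.438, 0.899, -0.001]
force: [-0.5, -2.2, -1.7]
gripper_width: 0.398
grasp_force: 0.9
```

>>> {"method": "apply_moves", "body": {"xyz": [[0,4,0],[0,4,0],[0,3,0],[0,3,0]], "twist": [[0,0,0.05],[0,0,0.05],[0,0,0.03],[0,0,0.03]], "gripper": [0.4,0.4,0.4,0.4]}}

```text
time: 14.45
tool_pos: [0.5377, 0.0745, 0.0669]
eef_rot: [0.0, 0.508, 0.862, -0.0]
force: [-1.6, -1.3, -1.6]
gripper_width: 0.399
grasp_force: 0.7
```

```bash
python3 now.py
```

```text
[0.53768723 0.07451205 0.06685982] [-1.59871863 -1.30675375 -1.55980655] yaw 118.97536237638136 ang 118.99088232540004 0.08255666234760849 [-0.    0.63 -0.29  1.91  0.28  0.65  0.05]
```

Ear is at about 124°. I'll continue in small steps to the stop.

>>> {"method": "apply_moves", "body": {"xyz": [[0,3,0],[0,3,0],[0,0,0]], "twist": [[0,0,0.04],[0,0,0.03],[0,0,0]], "gripper": [0.4,0.4,0.4]}}

```text
time: 14.82
tool_pos: [0.5417, 0.0771, 0.0667]
eef_rot: [-0.001, 0.537, 0.843, -0.001]
force: [-4.1, -3.0, 0.2]
gripper_width: 0.398
grasp_force: 2.3
```

>>> {"method": "apply_moves", "body": {"xyz": [[0,2,0],[0,2,0],[0,0,0]], "twist": [[0,0,0.02],[0,0,0.02],[0,0,0]], "gripper": [0.4,0.4,0.4]}}

```text
time: 15.2
tool_pos: [0.542, 0.0765, 0.0662]
eef_rot: [-0.002, 0.554, 0.832, -0.004]
force: [-8.9, -6.7, 4.1]
gripper_width: 0.401
grasp_force: 5.2
```

```bash
python3 now.py
```

```text
[0.54195995 0.07653494 0.06615336] [-8.85018406 -6.68429267  4.08432216] yaw 112.69584218076844 ang 115.7082612898555 0.08239039863735576 [-0.03  0.63 -0.25  1.89  0.25  0.66 -0.04]
```

It has stopped dead: 11 N and no more movement at about 120°. One more firm nudge, then back the finger off and check the lid by fit.

>>> {"method": "apply_moves", "body": {"xyz": [[0,3,0],[0,0,0]], "twist": [[0,0,0],[0,0,0]], "gripper": [0.4,0.4]}}

```text
time: 15.45
tool_pos: [0.542, 0.0766, 0.0658]
eef_rot: [-0.004, 0.554, 0.832, -0.006]
force: [-12.2, -7.9, 6.0]
gripper_width: 0.404
grasp_force: 7.3
```

```bash
python3 now.py
```

```text
[0.54203084 0.07658039 0.06575646] [-12.16066821  -7.93710769   6.02930724] yaw 112.69203414223003 ang 115.65014097219915 0.08240063640643963 [-0.03  0.64 -0.25  1.88  0.25  0.67 -0.04]
```

>>> {"method": "apply_moves", "body": {"xyz": [[0,-4,0],[0,-6,0],[0,-4,0]], "twist": [[0,0,0],[0,0,0],[0,0,0]], "gripper": [0.4,0.5,0.5]}}

```text
time: 15.82
tool_pos: [0.5375, 0.0767, 0.0674]
eef_rot: [0.001, 0.554, 0.833, 0.002]
force: [0.1, 0.2, -0.4]
gripper_width: 0.498
grasp_force: 0.0
```

```bash
python3 now.py
```

```text
[0.53749155 0.07665395 0.06744326] [ 0.14357109  0.20274546 -0.4464429 ] yaw 112.77901888836428 ang 118.40323028965888 0.08452946285078868 [-0.02  0.62 -0.26  1.91  0.25  0.64 -0.04]
```

Lid is home: it resisted 15 N with no movement. Now up and over to the lever, with the tool's x pointing at the pivot to keep joint 7 in range. First I check that the scene fit agrees.

```bash
python3 - <<'E'
from h import *
p=state()["tool_pos"]
pv=np.array([.5754,-.1627])
def la(a,z,r=.085):t=np.radians(a);return(pv[0]+r*np.cos(t),pv[1]+r*np.sin(t),z,a-180)
plan([(p[0],p[1],.22,112.8),la(187,.22),la(187,.10)])
E
```

```text
8 xyz [[0, 0, -51], [0, 0, -51], [0, 0, -51], [-19, -13, 0], [-21, -9, 0], [-22, -5, 0], [-23, -2, 0], [-23, 2, 0]] twist [[0.0, 0.0, 0.0], [0.0, 0.0, 0.0], [0.0, 0.0, 0.0], [0.0, 0.0, 0.17], [0.0, 0.0, 0.17], [0.0, 0.0, 0.17], [0.0, 0.0, 0.17], [0.0, 0.0, 0.17]]
8 xyz [[-22, 6, 0], [-21, 10, 0], [-19, 13, 0], [-17, 16, 0], [-13, 19, 0], [-10, 21, 0], [0, 0, 60], [-1, 0, 60]] twist [[0.0, 0.0, 0.17], [0.0, 0.0, 0.17], [0.0, 0.0, 0.16], [0.0, 0.0, 0.17], [0.0, 0.0, 0.16], [0.0, 0.0, 0.17], [0.0, 0.0, 0.0], [0.0, 0.0, 0.0]]
end [ 0.4906 -0.1726  0.0999] 6.8
```

>>> {"method": "apply_moves", "body": {"xyz": [[0,0,-20],[0,0,-51],[0,0,-51],[0,0,-31]], "twist": [[0,0,0],[0,0,0],[0,0,0],[0,0,0]], "gripper": [0.5,0.5,0.5,0.5]}}

```text
time: 16.32
tool_pos: [0.5382, 0.0768, 0.2231]
eef_rot: [0.002, 0.553, 0.833, 0.002]
force: [0.1, -0.4, -0.4]
gripper_width: 0.499
grasp_force: 0.0
```

>>> {"method": "apply_moves", "body": {"xyz": [[-19,-13,0],[-21,-9,0],[-22,-5,0],[-23,-2,0],[-23,2,0],[-22,6,0],[-21,10,0],[-19,13,0]], "twist": [[0,0,0.17],[0,0,0.17],[0,0,0.17],[0,0,0.17],[0,0,0.17],[0,0,0.17],[0,0,0.17],[0,0,0.16]], "gripper": [0.5,0.5,0.5,0.5,0.5,0.5,0.5,0.5]}}

```text
time: 17.32
tool_pos: [0.5031, -0.1051, 0.2204]
eef_rot: [0.0, 0.953, 0.302, 0.001]
force: [-0.6, 0.5, 0.7]
gripper_width: 0.496
grasp_force: 0.0
```

>>> {"method": "apply_moves", "body": {"xyz": [[-17,16,0],[-13,19,0],[-10,21,0],[0,0,0],[0,0,0]], "twist": [[0,0,0.17],[0,0,0.16],[0,0,0.17],[0,0,0],[0,0,0]], "gripper": [0.5,0.5,0.5,0.5,0.5]}}

```text
time: 17.95
tool_pos: [0.4911, -0.1721, 0.2201]
eef_rot: [-0.0, 0.998, 0.061, 0.001]
force: [0.0, 0.1, 1.1]
gripper_width: 0.501
grasp_force: 0.0
```

```bash
python3 now.py; python3 - <<'E'
from fit import *
b=snapshot("scene")[:,:,::-1];t=snapshot("top")[:,:,::-1]
cv2.imwrite("pics/s4.png",b);cv2.imwrite("pics/t4.png",t);s=state();cv2.imwrite("pics/w4.png",snapshot("wrist")[:,:,::-1])
for z in(.116,.110,.105,.100):print(fit(b,"scene",(.5777,.0023,z,0),[3],thr=45),fit(t,"top",(.5777,.0023,z,0),[3],box=(255,158,60,65)))
pv=np.array([.5754,-.1627])
def la(a,z,r=.085):q=np.radians(a);return(pv[0]+r*np.cos(q),pv[1]+r*np.sin(q),z,a-180)
plan([la(187,.10),la(187,.05)])
I=np.zeros((384,790,3),np.uint8);I[:,:512]=cv2.imread("pics/w4.png")
I[:,512:]=cv2.resize(b[165:225,188:233],(278,384),interpolation=cv2.INTER_CUBIC);cv2.imwrite("pics/f.png",I)
E
```

```text
[ 0.49114152 -0.17212938  0.22007601] [0.0200464  0.08160861 1.11963055] yaw 7.003032695109059 ang 243.60764756311465 0.1947253933053555 [ 0.15  0.38  0.18  1.81 -0.08  0.96 -1.08]
(array([ 0.5777 ,  0.0023 ,  0.116  , -0.15625]), np.float64(191.47910034602077)) (array([ 0.5777,  0.0023,  0.116 , -0.625 ]), np.float64(161.95197231833913))
(array([ 0.5777 ,  0.0023 ,  0.11   , -0.09375]), np.float64(153.0291657054979)) (array([ 0.5777 ,  0.0023 ,  0.11   , -1.03125]), np.float64(139.3840676662822))
(array([ 0.5777   ,  0.0023   ,  0.105    , -0.4296875]), np.float64(141.6846674356017)) (array([ 0.5777  ,  0.0023  ,  0.105   , -0.765625]), np.float64(127.59813917723953))
(array([ 0.5777,  0.0023,  0.1   , -0.4375]), np.float64(139.02589004229145)) (array([ 0.5777  ,  0.0023  ,  0.1     , -0.921875]), np.float64(123.01787004998079))
4 xyz [[0, 0, 40], [0, 0, 40], [0, 1, 40], [0, 0, 50]] twist [[0.0, 0.0, 0.0], [0.0, 0.0, 0.0], [0.0, 0.0, 0.0], [0.0, 0.0, 0.0]]
end [ 0.4911 -0.1732  0.05  ] 6.9
```

The lid fits at yaw −0.4 to −0.9°, which matches the pot's −0.8°, and z is about 0.10, so it is home. I'll descend over the lever.

>>> {"method": "apply_moves", "body": {"xyz": [[0,0,50],[0,0,50],[0,-1,20],[0,0,10],[0,0,0]], "twist": [[0,0,0],[0,0,0],[0,0,0],[0,0,0],[0,0,0]], "gripper": [0.5,0.5,0.5,0.5,0.5]}}

```text
time: 18.73
tool_pos: [0.4905, -0.1723, 0.0899]
eef_rot: [-0.0, 0.998, 0.059, -0.0]
force: [-1.8, 0.2, 0.2]
gripper_width: 0.503
grasp_force: 0.0
```

>>> {"method": "apply_moves", "body": {"xyz": [[0,0,10],[0,0,10],[0,0,10],[0,0,10],[0,0,0]], "twist": [[0,0,0],[0,0,0],[0,0,0],[0,0,0],[0,0,0]], "gripper": [0.5,0.5,0.5,0.5,0.5]}}

```text
time: 19.35
tool_pos: [0.4895, -0.1725, 0.049]
eef_rot: [-0.0, 0.998, 0.059, -0.001]
force: [-0.4, 0.5, 0.0]
gripper_width: 0.498
grasp_force: 0.0
```

```bash
python3 - <<'E'
from h import *
s=state();print(s["tool_pos"],s["force"])
pv=np.array([.5754,-.1627])
def la(a,z,r=.085):q=np.radians(a);return(pv[0]+r*np.cos(q),pv[1]+r*np.sin(q),z,a-180)
plan([la(a,.048) for a in 187+np.arange(1,17)*5])
E
```

```text
[ 0.48951026 -0.17247168  0.04904341] [-0.37742859  0.52307963  0.03456064]
8 xyz [[2, 8, 1], [0, 8, 0], [0, 7, 0], [1, 7, 0], [0, 8, 0], [0, 7, 0], [1, 8, 0], [0, 7, 0]] twist [[0.0, 0.0, -0.09], [0.0, 0.0, -0.09], [0.0, 0.0, -0.09], [0.0, 0.0, -0.08], [0.0, 0.0, -0.09], [0.0, 0.0, -0.09], [0.0, 0.0, -0.09], [0.0, 0.0, -0.08]]
8 xyz [[0, 7, 0], [1, 8, 0], [0, 7, 0], [0, 8, 0], [1, 7, 0], [0, 8, 0], [0, 7, 0], [1, 7, 0]] twist [[0.0, 0.0, -0.09], [0.0, 0.0, -0.09], [0.0, 0.0, -0.08], [0.0, 0.0, -0.09], [0.0, 0.0, -0.09], [0.0, 0.0, -0.09], [0.0, 0.0, -0.08], [0.0, 0.0, -0.09]]
end [ 0.5706 -0.2472  0.0479] 87.0
```

>>> {"method": "apply_moves", "body": {"xyz": [[1,8,0],[0,8,0],[0,7,0],[1,7,0],[0,8,0]], "twist": [[0,0,-0.09],[0,0,-0.09],[0,0,-0.09],[0,0,-0.08],[0,0,-0.09]], "gripper": [0.4,0.4,0.4,0.4,0.4]}}

```text
time: 19.98
tool_pos: [0.5025, -0.2071, 0.0499]
eef_rot: [-0.001, 0.961, 0.277, -0.0]
force: [-0.0, 2.7, 0.6]
gripper_width: 0.399
grasp_force: 1.3
```

>>> {"method": "apply_moves", "body": {"xyz": [[0,7,0],[1,8,0],[0,7,0],[0,7,0],[1,8,0],[0,7,0]], "twist": [[0,0,-0.09],[0,0,-0.09],[0,0,-0.08],[0,0,-0.09],[0,0,-0.09],[0,0,-0.08]], "gripper": [0.4,0.4,0.4,0.4,0.4,0.4]}}

```text
time: 20.72
tool_pos: [0.534, -0.2372, 0.0499]
eef_rot: [-0.001, 0.858, 0.514, -0.001]
force: [-0.8, 1.5, 1.3]
gripper_width: 0.399
grasp_force: 1.2
```

>>> {"method": "apply_moves", "body": {"xyz": [[0,8,0],[1,7,0],[0,8,0],[0,5,0]], "twist": [[0,0,-0.09],[0,0,-0.09],[0,0,-0.09],[0,0,-0.06]], "gripper": [0.4,0.4,0.4,0.4]}}

```text
time: 21.22
tool_pos: [0.5605, -0.2463, 0.0499]
eef_rot: [-0.001, 0.762, 0.648, -0.0]
force: [-2.6, 1.9, 0.8]
gripper_width: 0.403
grasp_force: 1.1
```

```bash
python3 now.py
```

```text
[ 0.56047737 -0.24627096  0.04985176] [-2.55780351  1.93830384  0.77188797] yaw 80.77201691732901 ang 266.0365058027553 0.24916689189552488 [ 0.52  0.73 -0.25  1.72  0.25  0.73 -0.01]
```

>>> {"method": "apply_moves", "body": {"xyz": [[1,6,0],[0,6,0],[1,4,0],[0,0,0]], "twist": [[0,0,-0.08],[0,0,-0.08],[0,0,-0.05],[0,0,0]], "gripper": [0.4,0.4,0.4,0.4]}}

```text
time: 21.72
tool_pos: [0.5772, -0.247, 0.0499]
eef_rot: [-0.0, 0.691, 0.723, -0.0]
force: [-1.2, -0.8, -0.2]
gripper_width: 0.401
grasp_force: 0.7
```

>>> {"method": "apply_moves", "body": {"xyz": [[0,3,0],[0,2,0],[0,0,0]], "twist": [[0,0,-0.03],[0,0,-0.02],[0,0,0]], "gripper": [0.4,0.4,0.4]}}

```text
time: 22.1
tool_pos: [0.5771, -0.2462, 0.0496]
eef_rot: [-0.004, 0.672, 0.74, -0.003]
force: [-9.8, 1.2, 7.5]
gripper_width: 0.401
grasp_force: 5.0
```

```bash
python3 now.py
```

```text
[ 0.57708181 -0.2462104   0.04956917] [-9.79049233  1.18219032  7.51167878] yaw 95.50917876812129 ang 269.8574712819253 0.24851116487191222 [ 0.55  0.76 -0.32  1.67  0.31  0.78  0.18]
```

>>> {"method": "apply_moves", "body": {"xyz": [[0,3,0],[0,0,0]], "twist": [[0,0,0],[0,0,0]], "gripper": [0.4,0.4]}}

```text
time: 22.35
tool_pos: [0.577, -0.2462, 0.0494]
eef_rot: [-0.006, 0.673, 0.74, -0.005]
force: [-15.2, 1.4, 11.0]
gripper_width: 0.402
grasp_force: 7.5
```

>>> {"method": "apply_moves", "body": {"xyz": [[0,-6,0],[0,-5,0],[0,0,0],[0,0,-30],[0,0,-50],[0,0,-50]], "twist": [[0,0,0],[0,0,0],[0,0,0],[0,0,0],[0,0,0],[0,0,0]], "gripper": [0.4,0.5,0.5,0.5,0.5,0.5]}}

```text
time: 23.1
tool_pos: [0.5753, -0.2469, 0.1815]
eef_rot: [0.0, 0.672, 0.741, 0.001]
force: [0.6, 0.2, -0.6]
gripper_width: 0.5
grasp_force: 0.0
```

>>> {"method": "apply_moves", "body": {"xyz": [[-40,0,-30],[-40,0,-30],[-40,0,0],[0,0,0]], "twist": [[0,0,0],[0,0,0],[0,0,0],[0,0,0]], "gripper": [0.5,0.5,0.5,0.5]}}

```text
time: 23.6
tool_pos: [0.5857, -0.3711, 0.2397]
eef_rot: [0.001, 0.674, 0.739, -0.001]
force: [-0.3, 0.2, -0.6]
gripper_width: 0.503
grasp_force: 0.0
```

```bash
python3 now.py; python3 - <<'E'
from h import *
import cv2
b=snapshot("scene")[155:230,150:290,::-1]; t=snapshot("top")[155:230,225:375,::-1]
I=np.zeros((600,640,3),np.uint8)
I[:320,:597]=cv2.resize(b,(597,320),interpolation=cv2.INTER_CUBIC)
I[320:,:560]=cv2.resize(t,(560,280),interpolation=cv2.INTER_CUBIC)
cv2.imwrite("pics/g.png",(255*(I/255.)**.6).astype(np.uint8))
E
```

```text
[ 0.58566665 -0.37108575  0.23968046] [-0.25321359  0.19885023 -0.5787417 ] yaw 95.24049490475502 ang 271.22229175876174 0.37347073105185535 [ 0.71  0.66 -0.36  1.27  0.23  1.25  0.44]
```

View pics/g.png

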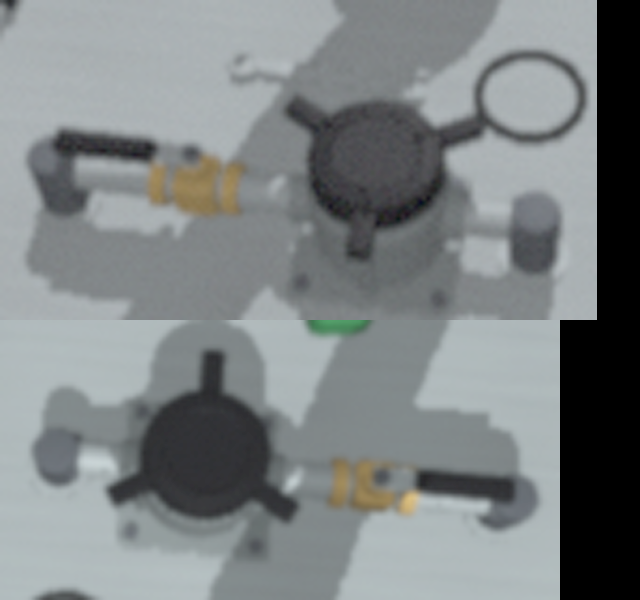

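The final view shows the ears at home, one pointing straight away from the robot. In the top half the lever runs (380,477)→(513,490), parallel to the pipe at (57,455)→(515,500). The robot is clear of everything.

```bash
python3 -c "
from cell import *
print(job_done())"
```

```text
the job is handed in; nothing more can be done
None
```

The lid is screwed home against its stop and the valve was then opened fully to its stop, in line with the pipe; the job is handed in with the arm clear and the other things not touched.

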